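# Unhook the sagging bolt of the drying hutch and hold its gate ajar

## Robot

A 7-joint arm with a two-finger parallel gripper is mounted at the origin on the work surface. World frame = base frame: x ahead of the robot, y to its left, z up, the work surface at z = 0. Lengths are in m, angles in rad, forces in N, time in s.
With the tool pointing down it reaches from about 0.4 to 0.9 m from the base axis. Payload 5.5 kg.
Tool frame: the origin (TCP) lies midway between the tips of the shut fingers; the grasp point (between the pads) lies 19 mm behind it (manip.grip_depth is the distance from the TCP to the grasp point, in m); z points along the fingers, y is the line along which they close (so a half turn about z gives the same grasp; the last joint's range is limited). The gripper opens to 92 mm and grips with 3 to 60 N. Pads are 19 mm wide; open, the fingers measure 130 mm over their backs; the gripper's body (75 mm by 190 mm) begins 47 mm behind the grasp point.
Start: joints at [1.562, 0.501, -0.427, 1.55, 0.221, 1.138, -0.21], TCP at [0.175, -0.626, 0.227] pointing down, gripper open.
Joint ranges: [-2.88, 2.88], [-0.31, 2.03], [-1.54, 1.56], [0.2, 2.42], [-1.41, 4.55], [0.19, 2.02], [-2.57, 2.57]. Speed limits (rad/s): [2.57, 2.57, 3.14, 3.14, 3.14, 3.14, 3.14].

## Interface

Orientations are given as a unit quaternion [x, y, z, w].
In Python, from bench import manip, effector, viewer gives the robot as it stands. Calls block until the motion is done:
- manip.move_pose(position, orientation): joint-space move of the TCP to a pose.
- manip.servo_line(position, ori=None, vel=0.15): straight line of the TCP; ori=None keeps the orientation; vel is the mean speed in m/s.
- manip.movej(angles): joint-space move.
- effector.open_jaws() and effector.close(f_grip=None): open the fingers fully, or close them until they stop; f_grip is the grip in N (None keeps the last).
- manip.sleep(seconds).
- manip.solve_ik(position, orientation): joint angles nearest the present ones, or None.
- viewer.get_image(name): name is "side" or "top" or "wrist"; returns the picture (384x512x3 uint8, red, green, blue); there is no depth.
- viewer.get_calibration(name): a dict with "vfov" (degrees; the focal length in pixels is half the picture's height over the tangent of half this angle, whatever the lens; pixels are square), "cx", "cy" (the principal point, pixels), "eye" and "attitude" of the camera in the world. Camera axes: x right, y down, z forward; pixel columns grow to the right and rows downward; lengths in m; the calibration is good to about 2 mm. A picture is of the moment at which its call begins: read the wrist's pose just before it. get_calibration takes no time and is no camera call; for the wrist camera it gives the pose at the moment of the call.
A pose or a line that the arm cannot do raises manip.PlanningError and nothing moves.
- manip.hand_in(): hands the job in, once; it reports no verdict.
Readings, each from a call of its own:
- manip.current_clock(): time.
- manip.current_q(): joint angles.
- manip.current_joint_velocities(): joint speeds.
- manip.current_tau(): joint torques, N m.
- manip.current_tool_pos(): TCP position.
- manip.current_tcp_rot(): TCP orientation.
- manip.current_force(): force on the tool from outside, world axes, zero at the start.
- manip.current_wrist_torque(): the same for the moment, N m.
- manip.current_finger_gap(): finger opening in m.
Only numpy, scipy, OpenCV 4.12 (cv2) and the standard library are available. Lean on these libraries where they do the work, as an engineer would, in place of code of your own. Each camera call takes 0.05 s, during which the arm holds its last target. There are 200 camera calls.

## Task

Let some air into the little wooden drying hutch on the violin maker's bench: its bolt sags and catches behind the bent-up lip of the keeper, so lift the bolt by its knob, draw it over the lip and clear of the keeper, then pull the gate ajar towards the robot's side, about 9 cm at its free edge. The gate springs shut by itself, so finish while still holding it there in the gripper, at rest, and leave the things in and beside the hutch where they are.

Things in the scene. Friction and masses are not known exactly. Their poses are not given: they have to be found in the camera images.
- hutch: open-topped slatted wooden box, 235 mm deep, 400 wide, 118 high, fixed to the bench. Origin on the bench under the middle of the closed gate. -x points out of the gate, to the robot's side; +y runs along the closed gate from free edge to hinge; z up. The closed gate (18 mm thick, top 115 mm up) spans y -138 to +136 mm at x = 0, between wooden posts 36 x 39 mm, 118 high, at y -166 and +166 mm.
- gate_hinge (a point): point on the gate's upright hinge axis, at the hutch's (0, +140 mm), 140 mm above the bench
- gate (a joint): opening angle of the gate in rad, 0 closed; grows as the free edge swings to the hutch's -x (clockwise from above). 0.33 rad puts the free edge, 278 mm from the hinge axis, about 90 mm out. A spring pulls it shut with about 0.3 Nm closed, 0.4 Nm at 0.35 rad. Stop at 1.2 rad. The bolt and its guides ride on the gate.
- knob_center (a point): centre of the bolt's upright round steel knob, 20 mm diameter, 28 mm tall, on a 10 mm stem on the bolt; bolt shot and low, it is 198 mm above the bench and 190 mm from the hinge axis along the gate. Two steel guides bridge the bolt on the gate's top, 8 mm long, 23 mm wide, tops 175 mm above the bench, 50 mm from the knob (keeper side) and 110 mm (hinge side) when shot.
- bolt (a joint): how far the bolt is drawn back, in m, along the gate towards the hinge (hutch +y when closed): 0 fully shot into the keeper, stop at 0.055. Its head is clear of the keeper from about 0.031 on. Starts between 0 and 0.008. Sliding friction 1 to 2 N; it stays where it is left.
- bolt_lift (a joint): how far the bolt is raised in its loose guides, in m: 0 hanging low, stop at 0.018; it falls back by its own weight (about 0.22 kg) when let go. Its head passes over the keeper's lip only when raised more than about 0.010; lower, the head catches on the lip once the bolt is drawn 0.012.
- keeper_lip (a point): middle of the top edge of the keeper's bent-up lip, 132 mm above the bench. The keeper is a steel channel on top of the post at hutch y -166 mm, open upward, 38 mm long along the bolt, its cheeks rising to 168 mm above the bench before and behind the bolt; they keep the gate shut, even with the bolt raised, until the head is drawn out past the lip.
- neck: violin neck blank with a round scroll end, 200 mm long, lying inside the hutch; to be left alone. Origin at its underside
- jar: glass jar with a steel lid, 50 mm across, 75 mm tall, inside the hutch; to be left alone. Origin at its underside
- tin: plain tin can, 56 mm across, 60 mm tall, outside the hutch beside the keeper's post; to be left alone. Origin at its underside
- spool_clamp: small wooden spool clamp, 32 mm across, 66 mm tall, outside the hutch beside the hinge post; to be left alone. Origin at its underside
- pot: open white cup, 84 mm across, 75 mm tall, at one side of the bench; to be left alone. Origin at its underside
- plane: small block plane, 110 mm long, at one side of the bench; to be left alone. Origin at its underside

How it is judged:
By the outcome, as a careful person would: the job done as asked, in the order asked, and still so for the second after the job is handed in, while the arm keeps its last pose, push and grip.
It also fails if it takes over 32 s, if anything falls off the work surface, if the arm or the gripper's body presses on something with over 40 N, if the wrist force passes 120 N, or if a joint passes its speed limit or range.

## Working session

There is one attempt and no reset: what is moved stays moved. The work goes in short steps, each a Python script; the robot and the scene stay as the last script left them, time stands still between calls to the robot, and variables do not carry over. Pictures are saved under pics/ and viewed, on a budget of 10 in all, crops included, one or two more only if the job needs it, and the job is handed in when it is done.

```bash
ls; mkdir -p pics; python3 - <<'E'
from bench import manip, effector, viewer
import cv2
for n in("side","top"):
    c=viewer.get_calibration(n);print(n,c)
    cv2.imwrite(f"pics/{n}0.png",viewer.get_image(n)[:,:,::-1])
print(manip.current_clock(),manip.current_tool_pos(),manip.current_tcp_rot(),manip.current_force())
E
```

```text
pics
side {'vfov': 48.25580108980292, 'cx': 250.41632539726953, 'cy': 188.9074944540679, 'eye': array([0.46989016, 1.07555167, 0.78267191]), 'attitude': array([-0.06364179,  0.86569313, -0.4958297 ,  0.02603899])}
top {'vfov': 50.289308981258436, 'cx': 252.72064991807727, 'cy': 193.80828854312418, 'eye': array([4.67202910e-01, 8.93368406e-04, 1.26354243e+00]), 'attitude': array([ 0.7106666 , -0.69969419,  0.05693548, -0.04625329])}
0.1 [ 0.1742971  -0.62550993  0.22574066] [ 9.90777157e-01  1.35498221e-01 -7.33266968e-05 -9.23417817e-04] [-0.24921989 -0.66485167 -0.49966209]
```

View pics/side0.png

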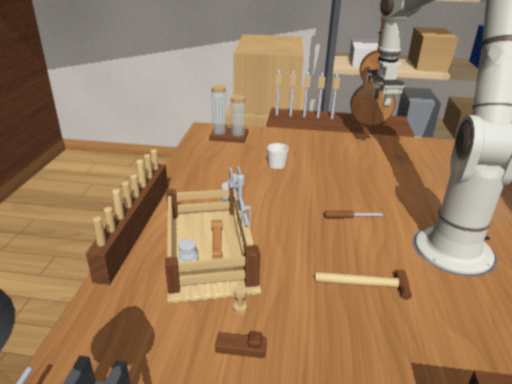

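View pics/top0.png

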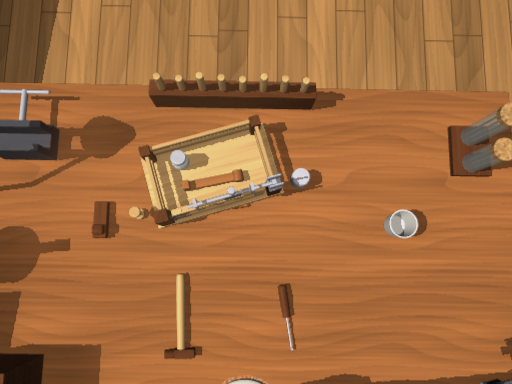

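The side view shows the hutch with its gate towards the robot. In the top view the hinge post is near (161,216), the keeper post near (273,185), the tin at (300,177) and the knob around (232,192). Next I'll enlarge both views to find points.

```bash
python3 - <<'E'
import cv2,numpy as np
t=cv2.imread("pics/top0.png")[160:232,140:300]; s=cv2.imread("pics/side0.png")[160:300,160:270]
cv2.imwrite("pics/crop.png",cv2.resize(t,None,fx=5,fy=5,interpolation=cv2.INTER_CUBIC))
cv2.imwrite("pics/crops.png",cv2.resize(s,None,fx=4.2,fy=4.2,interpolation=cv2.INTER_CUBIC))
E
```

```text
(no output)
```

View pics/crop.png

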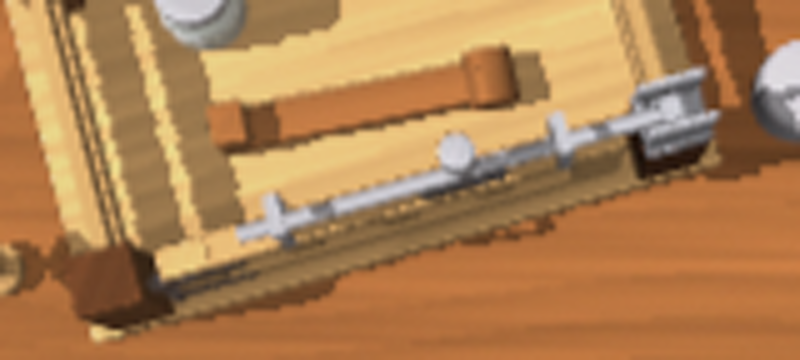

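View pics/crops.png

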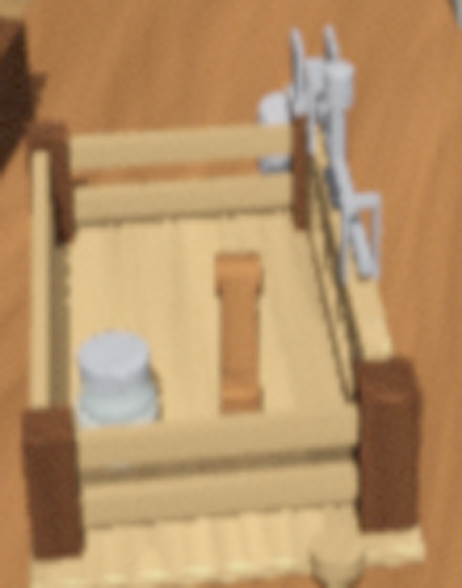

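The top crop shows the knob top at full-image (231.4,190), the guides at (195.8,204) and (252,188.2), and the hinge post top at about (161.6,215.6). The side crop shows the guides and the knob standing upright by the keeper. I'll cast these as rays onto their known heights.

```bash
cat > h.py <<'E'
from bench import manip, effector, viewer
import numpy as np, cv2
from scipy.spatial.transform import Rotation as R
def ray(c,px):
    f=192/np.tan(np.radians(c["vfov"]/2))
    return R.from_quat(c["attitude"]).apply([(px[0]-c["cx"])/f,(px[1]-c["cy"])/f,1])
def onz(c,px,z):
    d=ray(c,px); e=np.array(c["eye"]); return e+d*(z-e[2])/d[2]
def proj(c,p):
    f=192/np.tan(np.radians(c["vfov"]/2)); v=R.from_quat(c["attitude"]).inv().apply(np.array(p)-c["eye"])
    return v[:2]/v[2]*f+[c["cx"],c["cy"]]
E
python3 - <<'E'
from h import *
c=viewer.get_calibration("top")
P={n:onz(c,p,z) for n,p,z in [("knob",(231.4,190.0),.212),("gH",(195.8,204),.175),("gK",(252,188.2),.175),("post",(161.6,215.6),.118)]}
for k,v in P.items(): print(k,v.round(4))
u=(P["gK"]-P["gH"])[:2]; print("guide dist (160)",np.linalg.norm(u)); u/=np.linalg.norm(u)
print("dir",u,"yaw",np.degrees(np.arctan2(u[1],u[0])), "knob from gH along (110-q)",(P["knob"]-P["gH"])[:2]@u,"perp",np.cross(u,(P["knob"]-P["gH"])[:2]),"post from gH (106)",(P["post"]-P["gH"])[:2]@u)
s=viewer.get_calibration("side")
for k,v in P.items(): print(k,proj(s,v))
E
```

```text
knob [0.6311 0.0417 0.212 ]
gH [0.5974 0.1374 0.175 ]
gK [ 0.6427 -0.0123  0.175 ]
post [0.57   0.2389 0.118 ]
guide dist (160) 0.1563778259651302
dir [ 0.28994715 -0.95704266] yaw -73.14520814770998 knob from gH along (110-q) 0.10139029042317364 perp 0.004522784587831317 post from gH (106) -0.10511231426831857
knob [239.84883362 174.88323581]
gH [246.74145583 205.55287079]
gK [238.75563696 176.96019078]
post [251.50267169 247.716199  ]<stdin>:6: DeprecationWarning: Arrays of 2-dimensional vectors are deprecated. Use arrays of 3-dimensional vectors instead. (deprecated in NumPy 2.0)
```

```bash
cat >> h.py <<'E'
YAW=np.radians(16.6)             # hutch yaw in world
def ori(a,flip):                  # tool down, closing axis (tool y) at world angle a
    y=np.array([np.cos(a),np.sin(a),0]); y=-y if flip else y; z=np.array([0,0,-1.])
    return R.from_matrix(np.c_[np.cross(y,z),y,z]).as_quat()
E
python3 - <<'E'
from h import *
k=np.array([.6311,.0417]); hy=np.array([-np.sin(YAW),np.cos(YAW)])
H=k+hy*.184; c,s=np.cos(.33),np.sin(-.33)
kd=k+hy*.036; kf=H+np.array([[c,-s],[s,c]])@(kd-H); print(H,kd,kf)
for n,b in(("x",0),("y",np.pi/2)):
  for f in(0,1):
    for p,a in((k,0),(kd,0),(kf,-.33)):
        q=manip.solve_ik([*p,.2],ori(YAW+b+a,f)); print(n,f,None if q is None else np.round(q,2))
E
```

```text
[0.57853334 0.21803135] [0.62081522 0.07619961] [0.5725742  0.07015137]
x 0 [ 0.52  0.63 -0.91  1.61  0.53  1.16 -0.22]
x 0 [ 0.54  0.68 -1.04  1.63  0.62  1.2  -0.35]
x 0 [ 0.7   0.73 -1.27  1.75  0.74  1.24 -0.8 ]
x 1 [-0.72  0.61  0.88  1.66 -0.51  1.12 -2.55]
x 1 [-0.83  0.63  0.96  1.68 -0.56  1.14 -2.56]
x 1 [ 0.72  0.75 -1.3   1.75  0.76  1.26  2.32]
y 0 [ 0.69  0.86 -1.3   1.61  0.85  1.35  1.13]
y 0 [ 0.65  0.84 -1.3   1.63  0.84  1.33  1.08]
y 0 [ 0.74  0.82 -1.38  1.75  0.84  1.31  0.7 ]
y 1 [ 0.61  0.72 -1.09  1.61  0.67  1.23 -1.89]
y 1 [ 0.61  0.76 -1.19  1.63  0.74  1.27 -2.  ]
y 1 [ 0.65  0.64 -1.15  1.75  0.63  1.18 -2.3 ]
```

```bash
python3 - <<'E'
from h import *
manip.move_pose([.6311,.0417,.275],ori(YAW,0))
print(manip.current_clock(),manip.current_tool_pos(),manip.current_finger_gap(),manip.current_q())
c=viewer.get_calibration("wrist"); im=viewer.get_image("wrist"); cv2.imwrite("pics/w1.png",im[:,:,::-1])
print(c)
for p in([.6311,.0417,.212],[.5974,.1374,.175],[.6427,-.0123,.175]): print(proj(c,p))
E
```

```text
2.95 [0.63127556 0.04024611 0.27475859] 0.09174121063502608 [ 0.67091787  0.7037897  -1.22907503  1.52739316  0.66941011  1.38679272
 -0.32002982]
{'vfov': 62.324212608230276, 'cx': 253.91062760981416, 'cy': 183.56192000978646, 'eye': array([0.60925345, 0.11337266, 0.43265   ]), 'attitude': array([0.97931861, 0.14203596, 0.02024229, 0.14265727])}
[254.98477407 195.68856215]
[248.18684696  52.56755914]
[250.1190227  240.71394588]
```

View pics/w1.png

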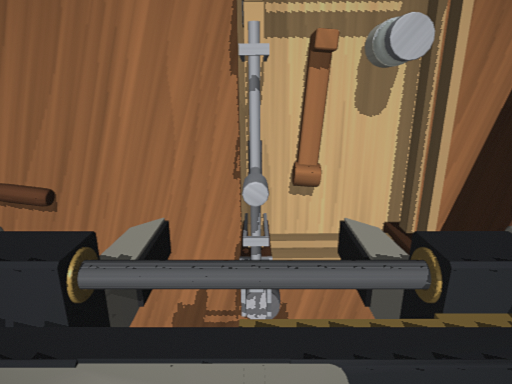

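The wrist view shows the knob's top disc at about (255.5,191), and the guides at (254,48.5) and (257,240). I'll refine with a ray and then grasp.

```bash
python3 - <<'E'
from h import *
c=viewer.get_calibration("wrist")
k=onz(c,(255.5,190.5),.212); a=onz(c,(254,48.5),.175); b=onz(c,(256.5,240.5),.175)
print(k,a,b,np.linalg.norm(b-a)); d=(a-b)[:2]; print("yaw",np.degrees(np.arctan2(-d[0],d[1])), (k-b)[:2]@d/np.linalg.norm(d),(a-k)[:2]@d/np.linalg.norm(d))
E
```

```text
[0.63030249 0.04580059 0.212     ] [0.60075033 0.14154704 0.175     ] [ 0.64810915 -0.01030783  0.175     ] 0.15906840539183897
yaw 17.321080401300165 0.058865481564381476 0.10020292382745748
```

Both views agree across the gate to 0.5 mm, and the bolt is drawn about 8 mm already.

```bash
sed -i 's/16.6/17.0/' h.py; python3 - <<'E'
from h import *
o=ori(YAW,0)
manip.servo_line([.6305,.0447,.183],o,vel=.08)
F0=manip.current_force(); print(F0,manip.current_tool_pos())
effector.close(25)
print(manip.current_finger_gap(),manip.current_force()-F0,manip.current_tool_pos())
p=np.array(manip.current_tool_pos())
for dz in (.007,.014):
    manip.servo_line([.6305,.0447,.183+dz],o,vel=.05); manip.sleep(.1)
    print(manip.current_finger_gap(),manip.current_force()-F0,manip.current_tool_pos())
print(manip.current_clock())
for n in("wrist","side"): cv2.imwrite(f"pics/{n}2.png",viewer.get_image(n)[:,:,::-1])
a=cv2.imread("pics/side2.png")[140:240,180:300]; b=cv2.imread("pics/wrist2.png")
cv2.imwrite("pics/c2.png",np.hstack([cv2.resize(a,(400,333),interpolation=cv2.INTER_CUBIC),cv2.resize(b[:,100:420],(277,333))]))
E
```

```text
[0.69121486 0.07475223 0.54376661] [0.63090387 0.04486411 0.18366062]
0.019270412103958558 [ 0.36091995  1.1365287  -1.17199267] [0.6307367  0.0447936  0.18302054]
0.01967199269533351 [ 0.74183608  0.37532897 -2.68111905] [0.63063578 0.04473535 0.19007333]
0.019443752627662476 [ 1.15598874  0.74473397 -3.29643987] [0.63065104 0.04475171 0.19717042]
6.2
```

View pics/c2.png

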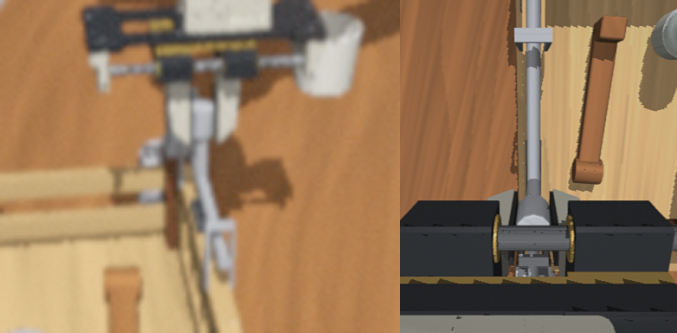

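The knob sits between the fingers (gap 19.4 mm) and the tool carries about 2–3 N, which is the bolt's weight, so it is raised 14 mm. Now I'll draw it.

```bash
python3 - <<'E'
from h import *
o=ori(YAW,0); hy=np.array([-np.sin(YAW),np.cos(YAW)]); k=np.array([.6305,.0447])
for d in (.008,.016,.026,.036):
    manip.servo_line([*(k+hy*d),.1975],o,vel=.04); manip.sleep(.1)
    F=np.array(manip.current_force()); print(d,F.round(2),manip.current_finger_gap(),manip.current_tool_pos(),np.round(manip.current_wrist_torque(),2))
    if np.linalg.norm(F)>12: print("STOP");break
print(manip.current_clock())
for n in("wrist","side"): cv2.imwrite(f"pics/{n}3.png",viewer.get_image(n)[:,:,::-1])
a=cv2.imread("pics/side3.png")[140:240,180:300]; b=cv2.imread("pics/wrist3.png")
cv2.imwrite("pics/c3.png",np.hstack([cv2.resize(a,(400,333),interpolation=cv2.INTER_CUBIC),cv2.resize(b[:,100:420],(277,333))]))
E
```

```text
0.008 [ 1.08  2.54 -2.44] 0.01911806487553197 [0.62786445 0.05330522 0.19754085] [ 0.34 -0.39 -0.  ]
0.016 [ 1.18  1.65 -2.44] 0.01918227228940732 [0.62565268 0.06074857 0.19759897] [ 0.3  -0.35  0.01]
0.026 [ 1.86  2.62 -2.66] 0.01937168450499536 [0.62269723 0.07036882 0.19760939] [ 0.38 -0.48 -0.08]
0.036 [ 1.72  1.17 -2.3 ] 0.019401774940117435 [0.61978971 0.07988508 0.19759303] [ 0.31 -0.47  0.01]
8.2
```

View pics/c3.png

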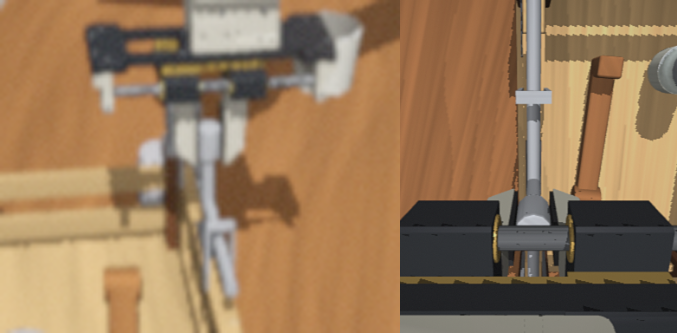

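The bolt moved with the hand: the hinge-side guide is now 36 mm nearer and the forces stayed low. Next, swing on an arc about the hinge.

```bash
python3 - <<'E'
from h import *
hy=np.array([-np.sin(YAW),np.cos(YAW)]); k=np.array([.6305,.0447])
H=k+hy*.1815; kd=k+hy*.036
for t in np.linspace(0,.335,9)[1:]:
    p=H+R.from_euler('z',-t).apply([*(kd-H),0])[:2]
    manip.servo_line([*p,.1975],ori(YAW-t,0),vel=.05)
    F=np.array(manip.current_force()); print(round(t,3),F.round(2),round(manip.current_finger_gap(),4),np.round(manip.current_tool_pos(),4))
    if np.linalg.norm(F)>15: print("STOP");break
manip.sleep(.3)
print(manip.current_clock(),manip.current_force(),"H",H)
for n in("wrist","side","top"): cv2.imwrite(f"pics/{n}4.png",viewer.get_image(n)[:,:,::-1])
a=cv2.imread("pics/top4.png")[140:240,120:320]; b=cv2.imread("pics/wrist4.png");s=cv2.imread("pics/side4.png")[140:310,150:300]
cv2.imwrite("pics/c4.png",np.vstack([cv2.resize(a,(600,300),interpolation=cv2.INTER_CUBIC),np.hstack([cv2.resize(b,(335,290)),cv2.resize(s,(265,290),interpolation=cv2.INTER_CUBIC)])]))
E
```

```text
0.042 [ 2.21  2.37 -3.07] 0.0192 [0.6141 0.0773 0.1975]
0.084 [ 2.01  0.54 -2.11] 0.0195 [0.6083 0.0759 0.1976]
0.126 [ 0.93  0.82 -3.43] 0.0194 [0.6023 0.0747 0.1975]
0.168 [ 2.41  0.74 -3.82] 0.0195 [0.5964 0.0738 0.1975]
0.209 [ 2.25  0.39 -3.09] 0.0192 [0.5904 0.0732 0.1975]
0.251 [ 3.01  0.82 -3.38] 0.0189 [0.5843 0.0728 0.1976]
0.293 [ 2.7   0.28 -1.87] 0.0193 [0.5782 0.0728 0.1976]
0.335 [ 2.68 -0.35 -2.07] 0.0197 [0.5721 0.0729 0.1976]
10.8 [ 3.40197976  0.56122869 -2.4610336 ] H [0.57743454 0.21826931]
```

View pics/c4.png

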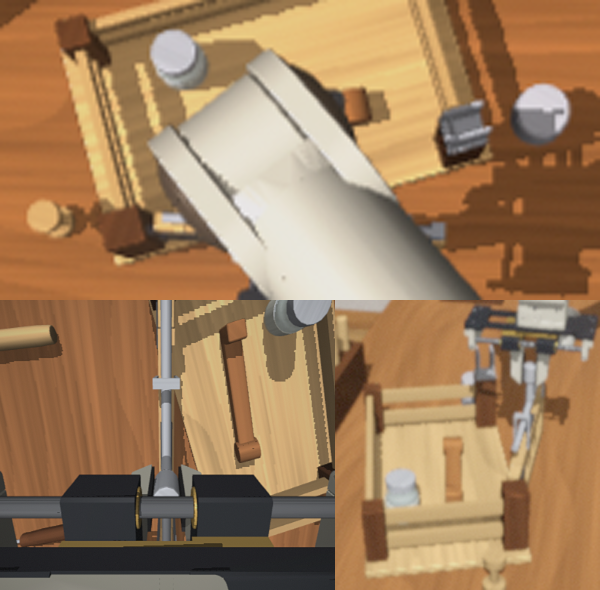

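The gate stands open with the knob still held, and the bolt head is out of the keeper at top-view (266,217). The jar, neck, tin and spool clamp look unmoved. I'll check the angle from the wrist-view guide at about (254,110) and from the bolt head.

```bash
python3 - <<'E'
from h import *
H=np.array([.57743,.21827]); hy=np.array([-np.sin(YAW),np.cos(YAW)])
def ang(p): 
    v=H-p[:2]; return np.arctan2(v[0],v[1])-np.arctan2(hy[0],hy[1]), np.linalg.norm(v)
g=onz(viewer.get_calibration("wrist"),(253.7,110),.175); print("guide",g,ang(g))
for z in(.155,.17): e=onz(viewer.get_calibration("top"),(266,217.3),z); print("head",e,ang(e))
print("tcp",ang(np.array(manip.current_tool_pos())),np.abs(manip.current_joint_velocities()).max(),manip.current_finger_gap(),manip.current_clock())
# side things: shift of static regions between first and last side/top images
for n,rois in(("top",{"spool":(128,204,16,16),"tin":(290,168,22,20),"jar":(168,148,22,20),"pot":(380,205,42,36),"plane":(90,198,22,42)}),):
    a=cv2.imread(f"pics/{n}0.png",0).astype(np.float32);b=cv2.imread(f"pics/{n}4.png",0).astype(np.float32)
    for k,(x,y,w,h) in rois.items():
        s=cv2.matchTemplate(b[y-5:y+h+5,x-5:x+w+5],a[y:y+h,x:x+w],cv2.TM_CCOEFF_NORMED);_,m,_,l=cv2.minMaxLoc(s);print(k,np.array(l)-5,round(m,2))
E
```

```text
guide [0.57414293 0.13799125 0.175     ] (np.float64(0.3376288133012305), np.float64(0.08034601396501163))
head [ 0.56649301 -0.05174199  0.155     ] (np.float64(0.3371894322692563), np.float64(0.27023339906792293))
head [ 0.56514948 -0.05102976  0.17      ] (np.float64(0.34227606590387105), np.float64(0.26957962191598406))
tcp (np.float64(0.33351582647631), np.float64(0.14545896937258637)) 0.0029589213976599976 0.019207319761809435 10.95
spool [0 0] 1.0
tin [0 0] 0.91
jar [0 0] 1.0
pot [0 0] 0.49
plane [0 0] 1.0
```

```bash
python3 - <<'E'
from h import *
a=cv2.imread("pics/side0.png",0);b=cv2.imread("pics/side4.png",0)
s=cv2.matchTemplate(b[135:178,255:300],a[140:172,262:292],cv2.TM_CCOEFF_NORMED);_,m,_,l=cv2.minMaxLoc(s);print("pot",l[0]-7,l[1]-5,m)
manip.hand_in(); print(manip.current_clock(),manip.current_finger_gap())
E
```

```text
pot -3 1 0.2816489636898041
the job is handed in; nothing more can be done
the job is handed in; nothing more can be done
```

The pot match came out low, so I'll look at the saved final pictures to see why.

```bash
python3 - <<'E'
import cv2,numpy as np
f=lambda n,y,x:cv2.resize(cv2.imread(n)[y:y+80,x:x+100],(350,280))
cv2.imwrite("pics/pot.png",np.vstack([np.hstack([f(f"pics/top{i}.png",185,355) for i in(0,4)]),np.hstack([f(f"pics/side{i}.png",120,230) for i in(0,4)])]))
E
```

```text
(no output)
```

View pics/pot.png

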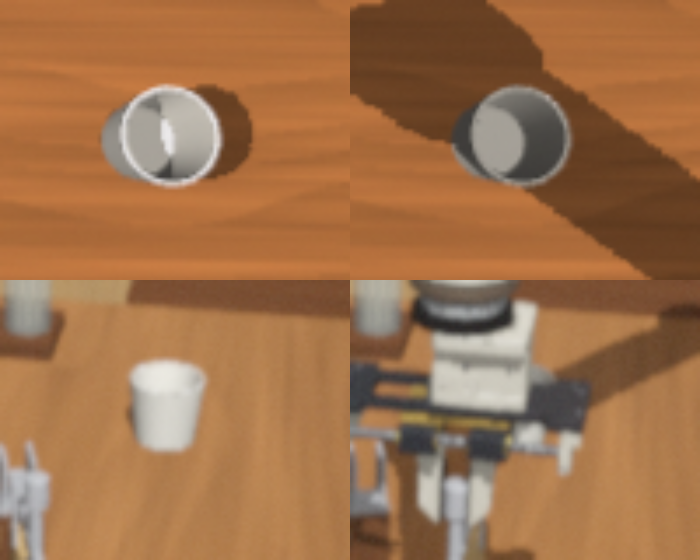

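The gate is open about 9 cm, and I handed the job in with the gripper still holding the bolt's knob. I gripped the knob with 25 N, lifted the bolt 14 mm, and drew it 36 mm over the lip to about 43–44 mm. Then I swung the gate about its hinge.

**Last checks before handing in**
- **Gate angle:** it read 0.334–0.342 rad from three estimates (tool position, guide in the wrist view, bolt head in the top view). That is about 91–93 mm at the free edge, slightly more than 90 mm.
- **Bolt:** its head showed well clear of the keeper.
- **Grip and rest:** the finger gap was 19.2 mm, so the knob was still held. The force readings stayed below about 5 N, and the arm was at rest at 10.95 s on the robot clock.
- **Other things:** the spool clamp, tin, jar and plane had not moved in the top view. The neck also looks in place, but I judged that only by eye.

**Check that disagreed:** the image match for the pot came out low. The saved pictures show why: the arm's shadow falls on it in the top view and the gripper hides it in the side view. In the top view its outline is in the same place as before.

I looked at 9 pictures, the last one after handing in.

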